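Feed a brass blank into the drill jig with the push stick and latch it

TASK

Take the wooden push stick by its grip block and use its nose to push the brass blank along the jig's channel until it is fully home against the end stop; keep the gripper itself off the blank. Put the stick back down on the bench, clear of the jig, and then press the latch lever fully down so that it closes behind the blank. Leave the mallet, the anvil and the dish where they are.

Things in the scene. Friction and masses are not known exactly. Their poses are not given: they have to be found in the camera images.
- jig: Drill jig, fixed to the bench. Origin on the bench (z 0) under the channel's middle; +x is the feeding direction, z up. Steel base plate 205 x 100 x 12 mm (x -90 to +115, y +-50); its top is the channel floor. Two aluminium walls, 10 mm thick, tops 30 mm above the bench, form a straight open-topped channel 28 mm wide centred on y = 0, from the open mouth at x = -90 to the end stop at x = +90.
- stop_face (a point): Foot of the end stop's face, on the channel floor (12 mm above the bench), mid-channel; axes as the jig. Jig x +90 mm. A blank fully home touches this face, so its centre is 25 mm before it (jig x +65, y 0). A fixed bridge plate with a drill bushing crosses the channel from jig x +60 to +84 mm, underside 30 mm and top of bushing 45 mm above the bench.
- blank_center (a point): Centre of the brass blank, a loose flat bar 50 (x) x 24 (y) x 10 (z) mm, about 100 g, lying on the channel floor between the walls with 2 mm play each side, long axis along the channel. It starts nearer the mouth, its centre at jig x -45 to -15 mm.
- stick_grip (a point): Centre of the grip block of the loose wooden push stick (80 g), upright on the bench; 48 mm above its underside. Block: 56 mm long (x), 20 mm thick (y), top 74 mm above the underside, on a flat bar 20 mm wide and 14 mm high that runs from 45 mm behind this point to 115 mm ahead (+x); that front end is the pushing nose. Gripped here from above, the fingers clear the channel walls.
- latch (a joint): Latch lever angle (rad): 0 = closed, level across the channel, at a hard stop; 0.75 to 1.05 at the start (open, handle raised). It stays where left; moving it takes about 1 to 2 N at the handle. Closed, its blade hangs in the channel at jig x +22 to +32 mm, just behind a home blank; it cannot close on a blank well short of home.
- latch_hinge (a point): Point on the latch's hinge line, level with the lever's middle: jig x +27, y +36 mm, 40 mm above the bench; axes as the jig. The hinge line runs along jig x. The lever, 10 mm thick and centred on the hinge line, points from here across the channel to jig -y; open, that end is raised. Two hinge cheeks stand either side of it, tops 48 mm above the bench.
- latch_pad (a point): Middle of the upper face of the latch lever's black handle pad (30 mm along jig x, 36 mm along the lever, 10 mm thick), 109 mm from the hinge along the lever, 5 mm above its centre line. Its frame turns with the lever. Closed, it is at jig x +27, y -73 mm, 45 mm above the bench; push it there from above along its arc.
- mallet: Bystander: wooden mallet lying on the bench; origin on the bench under the middle of its barrel head (44 mm diameter, 90 mm long), handle 200 mm towards its -x.
- anvil: Bystander: small square steel stake anvil, 76 mm square, 92 mm high, origin at the centre of its underside.
- dish: Bystander: white ceramic dish of rings, 100 mm diameter, 18 mm high, origin at the centre of its underside.
Not all that is in view belongs to the job. Of the things that look like the jig, the largest one is meant. Leave any red or turquoise look-alike of the part that bears stick_grip alone.

How it is judged (in metres and radians):
On the way, in this order (a step that is already met when the one before it is completed fails the run):
1. the push stick presses on the blank in the channel while the blank is still short of home (contact force between stick and blank above 0.1 N and x of blank_center in the frame of jig below 0.058 m).
2. the blank is home: within 4 mm of the end stop, in the channel, the latch still open (x of blank_center in the frame of jig between 0.061 and 0.068 m and z of blank_center in the frame of jig below 0.02 m and value of joint latch above 0.4 rad), for 0.1 s.
3. the stick is put down and released on the bench, clear of the jig, the latch still open (height (world z) of stick_grip below 0.052 m and contact force between stick and jig below 0.05 N and contact force between stick and the fingers below 0.05 N and linear speed of stick below 0.03 m/s and value of joint latch above 0.4 rad), for 0.2 s.
At the end, for the whole second after the job is handed in: The blank lies flat in the channel within 4 mm of the end stop; the latch lever is down (angle under 0.08 rad); the push stick rests on the bench, not touching the jig; everything is still (x of blank_center in the frame of jig between 0.061 and 0.068 m and y of blank_center in the frame of jig between -0.005 and 0.005 m and z of blank_center in the frame of jig below 0.02 m and value of joint latch below 0.08 rad and height (world z) of stick_grip below 0.052 m and contact force between stick and jig below 0.05 N and linear speed of each of stick, blank below 0.02 m/s).
It fails at once if the gripper touches the blank (contact force between the fingers and blank above 0.3 N).
It fails at once if the mallet, the anvil or the dish is moved more than 30 mm (distance of any of mallet, anvil, dish from where it was at the start of the episode above 0.03 m).
It also fails if it takes over 64 s, if anything falls off the work surface, if the arm or the gripper's body presses on something with over 40 N, if the wrist force passes 120 N, or if a joint passes its speed limit or range.

ROBOT

A 6-joint arm with a two-finger parallel gripper is mounted at the origin on the work surface. World frame = base frame: x ahead of the robot, y to its left, z up, the work surface at z = 0. Lengths are in m, angles in degrees, forces in N, time in s.
With the tool pointing down it reaches from about 0.4 to 0.825 m from the base axis. Payload 7 kg.
Tool frame: the origin (TCP) lies at the very end of the fingers, on their centre line; the grasp point (between the pads) lies 19 mm behind it; z points along the fingers, y is the line along which they close (so a half turn about z gives the same grasp; the last joint's range is limited). The gripper opens to 88 mm and grips with 3 to 60 N. Pads are 19 mm wide; open, the fingers measure 130 mm over their backs; the gripper's body (78 mm by 193 mm) begins 47 mm behind the grasp point.
Start: joints at [91.392, 20.546, 0.682, 0, -70.136, -16.507], TCP at [0.176, 0.652, 0.227] pointing down, gripper open.
Joint ranges: [-176.03, 176.03], [-82.01, 121.73], [-58.28, 71.71], [-173.87, 95.51], [-174.79, -0.11], [-173.66, 173.66]. Speed limits (degrees/s): [136.94, 136.94, 172.46, 180, 180, 180].

INTERFACE

Orientations are given as [roll, pitch, yaw] about the fixed x, y, z axes, in that order (R = Rz(yaw) Ry(pitch) Rx(roll)).
In Python, from plant import ctrl gives the robot as it stands.
- The arm moves only by the tool carry_out, never from a script. Its argument "deltas" is a list that holds one entry, the list of rows, each a list of 5 numbers: the shift along the tool's x, y, z scaled (see below), then the turn about the tool's z scaled (see below), then the opening, from -1 (shut) to 1 (fully open). A call has 1 to 5 rows; each row is the pose to reach, as a shift and turn from the pose commanded when the call began, along the tool's axes at that moment, turning the shorter way round; what a row does not reach only later rows make up. The controller multiplies each number of a shift by 20 cm and each number of a turn by 2 pi rad. A row lasts 1/10 s, in which the tool goes at most 50 mm and 8.59 degrees, less where a joint would pass 70% of its speed; a pose out of reach is approached as far as the arm can. A call with a number of a shift or a turn outside -1 to 1 is refused whole. A call with a gripper value outside its range is refused whole. The fingers move at their own pace and stop on an object; the grip force is fixed at half the most. Time passes only in rows, so rows that repeat a pose let the fingers close. It gives the time, the measured TCP pose, the force, the opening and the grip force at its end, in the units of the state.
- ctrl.get_obs(): the state, without advancing time (a new reading comes with each control period).
- ctrl.snapshot(name): name is "scene" or "top" or "wrist"; returns a dict with "color" (480x640x3 uint8, red, green, blue), "camera_matrix" (3x3 intrinsics, pixels), "R" (3x3) and "t" (3): a world point X has camera coordinates R X + t. Camera axes: x right, y down, z forward; pixel columns grow to the right and rows downward; lengths in m; the calibration is good to about 2 mm. A picture is of the moment at which its call begins. There is no depth.
- ctrl.close_job(): hands the job in; it is judged then, once.
Trained networks look in a picture, given as the dict that the camera call returned (one of the last four; its "shot" number tells which), for a name from the list of things; names that differ only in an ending like _2 or _b are one class to them, and where a whole thing is asked for, a point or a joint stands for the part that bears it (a point fixed in the world has none). Each returns a list of dicts, best first, with "p" (0 to 1); they miss things now and then, are a little off and sometimes report something else, mostly with a low value. They report only what shows in the picture. A call takes as long as a camera call. They do not tell look-alikes from the thing itself.
- ctrl.search_frame(picture, name): "centre" ([column, row] in pixels, amid what is visible of it).
- ctrl.silhouettes(picture, name): "mask" (480x640 bool, what is visible of it) and "centre" ([column, row] in pixels, amid what is visible of it).
- ctrl.spot_point(picture, name): "centre" ([column, row] in pixels: a listed point, or the origin of a listed thing).
The state is a dict: "clock": time; "joint_pos": joint angles; "qvel": joint speeds; "tau": joint torques, N m; "tool_pos": TCP position; "orientation": TCP orientation; "force": force on the tool from outside, world axes, zero at the start; "moment": the same for the moment, N m; "opening": finger opening in m; "gripper_force": force on a finger pad.
Only numpy, scipy, OpenCV 4.12 (cv2) and the standard library are available. Lean on these libraries where they do the work, as an engineer would, in place of code of your own. Each camera call takes 0.05 s, during which the arm holds its last target. There are 200 camera calls.

## Working session

There is one attempt and no reset: what is moved stays moved. The work goes in short steps, Python scripts to look and compute and a tool call to move; the robot and the scene stay as the last step left them, time stands still between calls to the robot, and variables do not carry over. Pictures are saved under pics/ and viewed, at most 10 in all, crops included, and the job is handed in when it is done.

Besides the shell and the picture viewer there is one more tool, called after "Call:" by a JSON object that holds its "api" and its "payload". carry_out: Moves the arm, as the interface text tells. Its arguments: {"type":"object","properties":{"deltas":{"type":"array"}},"required":["deltas"]}

```bash
mkdir -p pics; cat > h.py <<'E'
from plant import ctrl
import numpy as np, cv2
def ray(s,px,z):
    K,R,t=[np.array(s[k],float) for k in("camera_matrix","R","t")]
    c=-R.T@t; d=R.T@np.linalg.solve(K,[px[0],px[1],1.]); return c+d*(z-c[2])/d[2]
def proj(s,X):
    K,R,t=[np.array(s[k],float) for k in("camera_matrix","R","t")]
    p=K@(R@np.array(X)+t); return p[:2]/p[2]
def save(s,n): cv2.imwrite(f"pics/{n}.png",s["color"][:,:,::-1])
E
cat > a.py <<'E'
from h import *
H=dict(jig=0,stop_face=.012,blank_center=.017,stick_grip=.048,latch_hinge=.04,latch_pad=.11,mallet=0,anvil=0,dish=0)
for c in("top","scene"):
    s=ctrl.snapshot(c); save(s,c+"1")
    for n,z in H.items():
        for d in ctrl.spot_point(s,n)[:4]:
            print(c,n,round(d["p"],2),np.round(d["centre"]),np.round(ray(s,d["centre"],z),3))
E
python3 a.py
```

```text
top jig 0.98 [326. 235.] [ 0.593 -0.022  0.   ]
top jig 0.74 [281. 159.] [0.788 0.095 0.   ]
top jig 0.72 [290. 318.] [0.382 0.064 0.   ]
top jig 0.41 [314. 212.] [0.651 0.01  0.   ]
top stop_face 0.85 [258. 158.] [0.786 0.153 0.012]
top stop_face 0.68 [290. 233.] [0.595 0.068 0.012]
top stop_face 0.59 [263. 316.] [0.387 0.13  0.012]
top blank_center 0.7 [341. 234.] [ 0.593 -0.06   0.017]
top stick_grip 0.98 [524. 322.] [ 0.38  -0.497  0.048]
top stick_grip 0.85 [437. 342.] [ 0.331 -0.289  0.048]
top stick_grip 0.69 [435. 286.] [ 0.465 -0.287  0.048]
top latch_hinge 0.91 [277. 328.] [0.358 0.093 0.04 ]
top latch_hinge 0.84 [272. 166.] [0.759 0.115 0.04 ]
top latch_hinge 0.75 [314. 248.] [0.555 0.006 0.04 ]
top latch_pad 0.91 [310. 211.] [0.632 0.015 0.11 ]
top latch_pad 0.6 [270. 130.] [0.827 0.114 0.11 ]
top latch_pad 0.49 [283. 296.] [0.432 0.076 0.11 ]
top mallet 0.94 [218. 191.] [0.703 0.256 0.   ]
top anvil 0.55 [159. 281.] [0.472 0.394 0.   ]
top anvil 0.21 [436. 285.] [ 0.471 -0.297  0.   ]
top dish 0.91 [372. 177.] [ 0.744 -0.136  0.   ]
scene jig 0.76 [258. 338.] [0.793 0.10
[... 323 characters left out ...]
92  0.048]
scene stick_grip 0.75 [330. 172.] [ 0.33  -0.275  0.048]
scene stick_grip 0.71 [296. 258.] [ 0.609 -0.023  0.048]
scene stick_grip 0.58 [291. 185.] [ 0.456 -0.284  0.048]
scene latch_hinge 0.84 [270. 330.] [0.775 0.13  0.04 ]
scene latch_hinge 0.81 [320. 261.] [0.561 0.011 0.04 ]
scene latch_hinge 0.63 [404. 250.] [0.371 0.097 0.04 ]
scene latch_pad 0.68 [240. 344.] [0.87  0.182 0.11 ]
scene latch_pad 0.48 [382. 258.] [0.485 0.146 0.11 ]
scene mallet 0.7 [327. 365.] [0.71  0.251 0.   ]
scene mallet 0.68 [322. 289.] [0.591 0.06  0.   ]
scene anvil 0.71 [454. 358.] [0.476 0.39  0.   ]
scene anvil 0.27 [322. 292.] [0.596 0.066 0.   ]
scene dish 0.78 [222. 270.] [ 0.756 -0.138  0.   ]
```

View pics/top1.png

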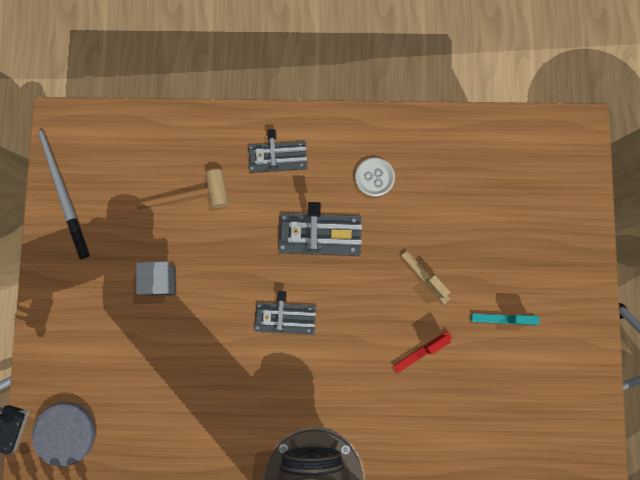

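View pics/scene1.png

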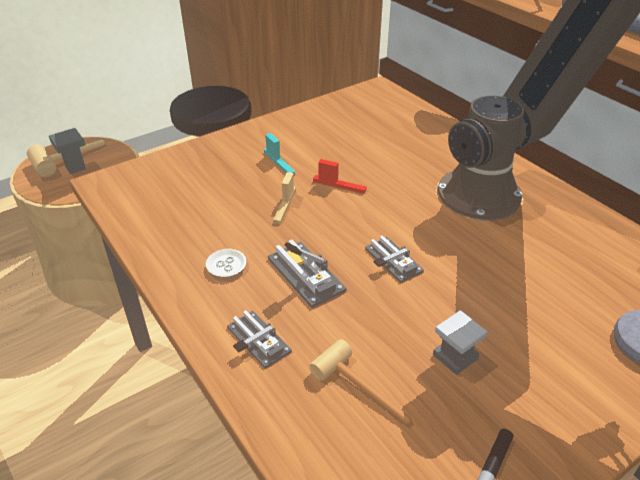

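```bash
cat >> h.py <<'E'
def go(pos,yaw):  # numbers for the move call (tool pointing down), half turn free
    o=ctrl.get_obs(); from scipy.spatial.transform import Rotation as Ro
    R=Ro.from_euler("xyz",o["orientation"],degrees=True).as_matrix()
    d=R.T@(np.array(pos)-o["tool_pos"])/.2
    y0=np.degrees(np.arctan2(R[1,0],R[0,0])); a=(yaw-y0+90)%180-90
    print("t",o["clock"],"at",np.round(o["tool_pos"],4),np.round(o["orientation"],2),"delta",np.round(d,3),"turn",round(-a/360,4),a,"len",np.linalg.norm(d)*.2, "j6",o["joint_pos"][5])
def axis(s,name,near,z,i=0):
    for d in ctrl.silhouettes(s,name):
        if np.hypot(*(np.array(d["centre"])-near))<25:
            v,u=np.nonzero(d["mask"])
            P=np.array([ray(s,p,z)[:2] for p in zip(u,v)]); m=P.mean(0)
            w,V=np.linalg.eigh(np.cov((P-m).T)); (c,sz,an)=cv2.minAreaRect((P*1000).astype(np.float32))
            print(name,round(d["p"],2),"mean",m.round(4),"ax deg",np.degrees(np.arctan2(V[1,1],V[0,1])),"rect",np.round(c,1),np.round(sz,1),round(an,1))
E
python3 - <<'E'
from h import *
s=ctrl.snapshot("top")
axis(s,"jig",(320,235),.015); axis(s,"stick_grip",(427,277),.01); axis(s,"blank_center",(341,234),.02)
print(ray(s,(405,252),.01),ray(s,(447,298),.0))
go((.42,.35,.227),45)
E
```

```text
jig 0.69 mean [ 0.5952 -0.0039] ax deg 87.88127325328468 rect [606.9  -7.5] [205.6 134.3] 88.8
stick_grip 0.72 mean [ 0.4864 -0.2748] ax deg -135.9574826941822 rect [ 492. -271.] [159.7  35.4] 44.9
blank_center 0.52 mean [ 0.5915 -0.0608] ax deg 87.0284001587336 rect [591.3 -60.6] [53.1 26.1] 86.9
[ 0.55093007 -0.21948339  0.01      ] [ 0.43846711 -0.32445593  0.        ]
t 1.2 at [0.176  0.6516 0.2266] [-180.      0.    -15.12] delta [ 1.571  1.138 -0.002] turn -0.167 60.115655585230826 len 0.3879401513907672 j6 -16.507460499024198
```

Call:
{"api": "carry_out", "payload": {"deltas": [[[1,0.6,0,0.11,1],[1,0.6,0,0.11,1],[1,0.6,0,0.11,1],[1,0.6,0,0.11,1],[1,0.6,0,0.11,1]]]}}

```text
clock: 1.7
tool_pos: [0.3394, 0.4813, 0.2269]
orientation: [-180.0, 0.0, -55.1]
force: [0.4, 0.7, -0.3]
opening: 0.0875
gripper_force: 0.0
```

```bash
sed -i 's/(yaw-y0+90)%180-90/(yaw-y0+180)%360-180/' h.py; python3 - <<'E'
from h import *
go((.55,.15,.227),-60); go((.46,-.286,.227),-135); print(ctrl.get_obs()["joint_pos"])
E
```

```text
t 1.7 at [0.3394 0.4813 0.2269] [-179.98    0.    -55.1 ] delta [ 1.961  0.084 -0.   ] turn 0.0136 -4.899527331846713 len 0.392556487462462 j6 -38.925129645392886
t 1.7 at [0.3394 0.4813 0.2269] [-179.98    0.    -55.1 ] delta [ 3.491e+00  1.700e+00 -1.000e-03] turn 0.2219 -79.89952733184671 len 0.7766906330462661 j6 -38.925129645392886
[ 7.38218965e+01  1.24742093e+01 -1.05375639e+01  7.05744801e-03
 -6.69726808e+01 -3.89251296e+01]
```

Call:
{"api": "carry_out", "payload": {"deltas": [[[1,0,0,0.1,1],[1,0,0,0.1,1],[1,0,0,0.1,1],[1,0,0,0.1,1],[1,0,0,0.1,1]]]}}

```text
clock: 2.2
tool_pos: [0.4555, 0.3161, 0.2268]
orientation: [-180.0, -0.0, -91.3]
force: [0.1, 0.3, -0.0]
opening: 0.0875
gripper_force: 0.0
```

```bash
python3 - <<'E'
from h import *
go((.46,-.286,.227),-135)
E
```

```text
t 2.2 at [0.4555 0.3161 0.2268] [-1.7999e+02 -3.0000e-02 -9.1290e+01] delta [ 3.009e+00 -9.000e-02  1.000e-03] turn 0.1214 -43.710913766924136 len 0.6020679319854187 j6 -56.311565573326966
```

Call:
{"api": "carry_out", "payload": {"deltas": [[[1,0,0,0,1],[1,0,0,0,1],[1,0,0,0,1],[1,0,0,0,1],[1,0,0,0,1]]]}}

```text
clock: 2.7
tool_pos: [0.4498, 0.1163, 0.227]
orientation: [-180.0, 0.0, -90.9]
force: [0.8, -0.1, -0.6]
opening: 0.0876
gripper_force: 0.0
```

Call:
{"api": "carry_out", "payload": {"deltas": [[[1,0,0,0,1],[1,0,0,0,1],[1,0,0,0,1],[1,0,0,0,1],[1,0,0,0,1]]]}}

```text
clock: 3.2
tool_pos: [0.4478, -0.0837, 0.2267]
orientation: [180.0, -0.0, -91.0]
force: [0.6, 0.8, -0.3]
opening: 0.0877
gripper_force: 0.0
```

Call:
{"api": "carry_out", "payload": {"deltas": [[[0.6,0,0,0.12,1],[0.6,0,0,0.12,1],[0.6,0,0,0.12,1],[0.6,0,0,0.12,1],[0.6,0,0,0.12,1]]]}}

```text
clock: 3.7
tool_pos: [0.4472, -0.1997, 0.2264]
orientation: [180.0, -0.0, -134.1]
force: [-0.1, 0.6, 0.3]
opening: 0.088
gripper_force: 0.0
```

```bash
python3 - <<'E'
from h import *
s=ctrl.snapshot("wrist"); save(s,"w1")
for d in ctrl.spot_point(s,"stick_grip"): print(d["p"],d["centre"],ray(s,d["centre"],.048))
for d in ctrl.silhouettes(s,"stick_grip"): print(d["p"],d["centre"])
go((.46,-.286,.15),-135)
E
```

```text
0.96 [233.9, 145.3] [ 0.46128663 -0.2943563   0.048     ]
0.59 [354.2, 26.6] [ 0.32615407 -0.2895626   0.048     ]
0.87 [214.0, 4.8]
0.78 [240.5, 162.5]
0.63 [374.4, 37.6]
t 3.85 at [ 0.4473 -0.199   0.2266] [-180.      0.   -133.46] delta [ 0.272 -0.345  0.383] turn 0.0043 -1.5377397675844122 len 0.11655285270147558 j6 -42.53552383577647
```

Call:
{"api": "carry_out", "payload": {"deltas": [[[0.27,-0.35,0.3,0.004,1],[0.27,-0.35,0.3,0.004,1],[0.27,-0.35,0.3,0.004,1],[0.27,-0.35,0.3,0.004,1]]]}}

```text
clock: 4.25
tool_pos: [0.4598, -0.2873, 0.1652]
orientation: [179.9, -0.1, -135.0]
force: [0.0, 0.1, -0.2]
opening: 0.0878
gripper_force: 0.0
```

```bash
python3 - <<'E'
from h import *
s=ctrl.snapshot("wrist"); save(s,"w2")
for d in ctrl.spot_point(s,"stick_grip"): print(d["p"],d["centre"],ray(s,d["centre"],.048))
for d in ctrl.silhouettes(s,"stick_grip"): axis(s,"stick_grip",d["centre"],.014)
go((.46,-.29,.029),-135)
E
```

```text
0.6 [315.7, 227.6] [ 0.46123087 -0.29321232  0.048     ]
0.59 [463.3, 94.0] [ 0.32456954 -0.28881671  0.048     ]
stick_grip 0.92 mean [ 0.482  -0.2756] ax deg -138.3507990970906 rect [ 487.9 -270.8] [160.8  25.4] 41.8
stick_grip 0.72 mean [ 0.3064 -0.2672] ax deg 121.93963563165445 rect [ 302.5 -264.8] [ 31.2 161.7] 32.9
stick_grip 0.66 mean [ 0.3901 -0.414 ] ax deg 91.17174267399776 rect [ 389.5 -417. ] [69.3 19.9] 88.0
t 4.55 at [ 0.4608 -0.2862  0.1677] [-1.7990e+02  6.0000e-02 -1.3501e+02] delta [ 0.017 -0.01   0.694] turn -0.0 0.006722577889206605 len 0.13879645412371275 j6 -33.86956647447595
```

View pics/w2.png

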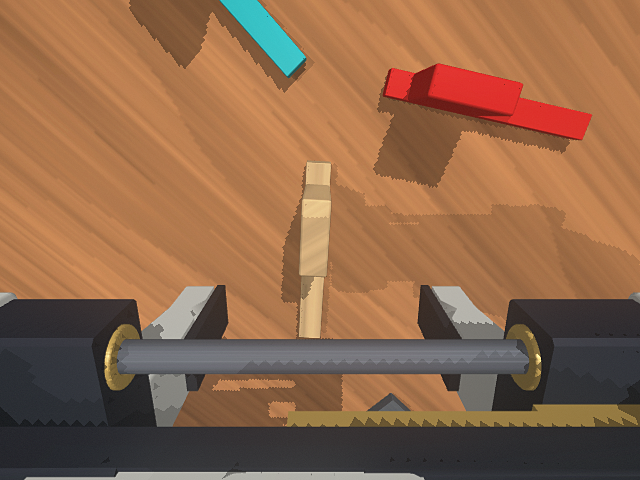

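Call:
{"api": "carry_out", "payload": {"deltas": [[[0.023,-0.028,0.2,0.008,1],[0.023,-0.028,0.45,0.008,1],[0.023,-0.028,0.65,0.008,1],[0.023,-0.028,0.69,0.008,1],[0.023,-0.028,0.69,0.008,1]]]}}

```text
clock: 5.05
tool_pos: [0.4607, -0.2938, 0.0284]
orientation: [179.9, -0.1, -137.9]
force: [-0.2, 0.1, 1.0]
opening: 0.0876
gripper_force: 0.0
```

Call:
{"api": "carry_out", "payload": {"deltas": [[[0,0,0,0,-1],[0,0,0,0,-1],[0,0,0,0,-1],[0,0,0,0,-1],[0,0,0,0,-1]]]}}

```text
clock: 5.55
tool_pos: [0.4612, -0.2943, 0.0292]
orientation: [-179.9, 0.0, -138.0]
force: [-0.3, -0.1, -0.4]
opening: 0.0533
gripper_force: 0.0
```

Call:
{"api": "carry_out", "payload": {"deltas": [[[0,0,0,0,-1],[0,0,0,0,-1],[0,0,0,0,-1],[0,0,0,0,-1],[0,0,0,0,-1]]]}}

```text
clock: 6.05
tool_pos: [0.4608, -0.2942, 0.0284]
orientation: [180.0, -0.0, -138.0]
force: [-0.6, 0.4, -0.8]
opening: 0.0201
gripper_force: 30.0
```

Call:
{"api": "carry_out", "payload": {"deltas": [[[0,0,-0.2,0,-1],[0,0,-0.35,0,-1],[-0.2,-0.08,-0.35,0,-1],[-0.4,-0.16,-0.35,-0.02,-1],[-0.62,-0.25,-0.35,-0.04,-1]]]}}

```text
clock: 6.55
tool_pos: [0.5874, -0.248, 0.0992]
orientation: [-180.0, 0.0, -123.4]
force: [0.6, -1.0, -0.0]
opening: 0.0195
gripper_force: 30.0
```

Call:
{"api": "carry_out", "payload": {"deltas": [[[0,0,0,-0.088,-1],[0,0,0,-0.088,-1],[0,0,0,-0.088,-1],[0,0,0,-0.088,-1],[0,0,0,-0.088,-1]]]}}

```text
clock: 7.05
tool_pos: [0.5863, -0.2483, 0.0982]
orientation: [180.0, 0.0, -91.8]
force: [-0.4, 0.1, -1.0]
opening: 0.0197
gripper_force: 30.0
```

```bash
cat > b.py <<'E'
from h import *
import sys
for c in ("wrist","top"):
    s=ctrl.snapshot(c); save(s,c+sys.argv[1])
    for n,z in dict(jig=0,stop_face=.012,blank_center=.017,stick_grip=.12,latch_hinge=.04,latch_pad=.12).items():
        for d in ctrl.spot_point(s,n)[:3]:
            X=ray(s,d["centre"],z)
            if np.hypot(X[0]-.59,X[1]+.1)<.25: print(c,n,round(d["p"],2),np.round(d["centre"]),X.round(4))
    for n,z in (("jig",.015),("blank_center",.022),("stick_grip",.09)):
        for d in ctrl.silhouettes(s,n):
            X=ray(s,d["centre"],z)
            if np.hypot(X[0]-.59,X[1]+.1)<.25: axis(s,n,d["centre"],z)
go((.586,-.248,.1),-92)
E
python3 b.py 3
```

```text
wrist stick_grip 0.97 [321. 334.] [ 0.5867 -0.2472  0.12  ]
jig 0.62 mean [ 0.5882 -0.1184] ax deg 178.46474731893292 rect [ 589.9 -118.8] [ 7.5 62.2] 88.1
stick_grip 0.89 mean [ 0.586  -0.2444] ax deg 88.08087348544838 rect [ 585.7 -238.8] [113.8  29.8] 87.3
top jig 0.91 [326. 237.] [ 0.5875 -0.023   0.    ]
top stop_face 0.89 [287. 231.] [0.6    0.0754 0.012 ]
top stick_grip 0.67 [422. 229.] [ 0.5914 -0.2443  0.12  ]
top latch_hinge 0.74 [312. 246.] [0.5583 0.0109 0.04  ]
top latch_pad 0.68 [314. 210.] [0.6326 0.0054 0.12  ]
top latch_pad 0.59 [281. 297.] [0.4295 0.0793 0.12  ]
jig 0.91 mean [0.597 0.053] ax deg 151.1421018439896 rect [597.3  50.5] [106.3  89.7] 0.8
stick_grip 0.63 mean [ 0.5875 -0.1811] ax deg 90.0232635352484 rect [ 587.2 -180.1] [26.1 98.1] 3.3
t 8.25 at [ 0.5865 -0.2484  0.0986] [180.    -0.   -91.93] delta [-0.002  0.002 -0.007] turn 0.0002 -0.07054689010902848 len 0.0015768501711437878 j6 3.499806807445354
```

View pics/wrist3.png

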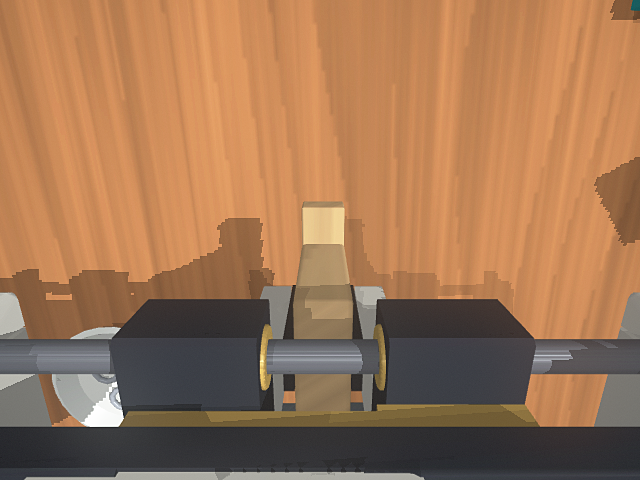

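```bash
cat > o.py <<'E'
from h import *
import sys
x,y,yaw=map(float,sys.argv[1:4]); a=np.radians(yaw)
def W(p): return np.array([x+p[0]*np.cos(a)-p[1]*np.sin(a), y+p[0]*np.sin(a)+p[1]*np.cos(a), p[2]])
L=[]
for yy in(-.014,.014): L.append(((-.09,yy,.03),(.09,yy,.03)))
for A,B in(((-.09,-.05),(.115,-.05)),((.115,-.05),(.115,.05)),((.115,.05),(-.09,.05)),((-.09,.05),(-.09,-.05))): L.append((A+(.012,),B+(.012,)))
out=[]
for c in("top","scene"):
    s=ctrl.snapshot(c); k=6; u,v=proj(s,W((0,0,.02))); w,h=(66,50)
    u0,v0=int(u-w),int(v-h)
    im=cv2.resize(s["color"][v0:v0+2*h,u0:u0+2*w,::-1],None,fx=k,fy=k,interpolation=cv2.INTER_CUBIC)
    for A,B in L:
        p=[tuple(int(q) for q in (proj(s,W(P))-(u0,v0)+.5)*k) for P in(A,B)]
        cv2.line(im,*p,(255,0,255),1)
    cv2.imwrite(f"pics/{c}_{sys.argv[4]}.png",im)
E
python3 o.py .594 -.022 87.8 o1
```

```text
(no output)
```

View pics/top_o1.png

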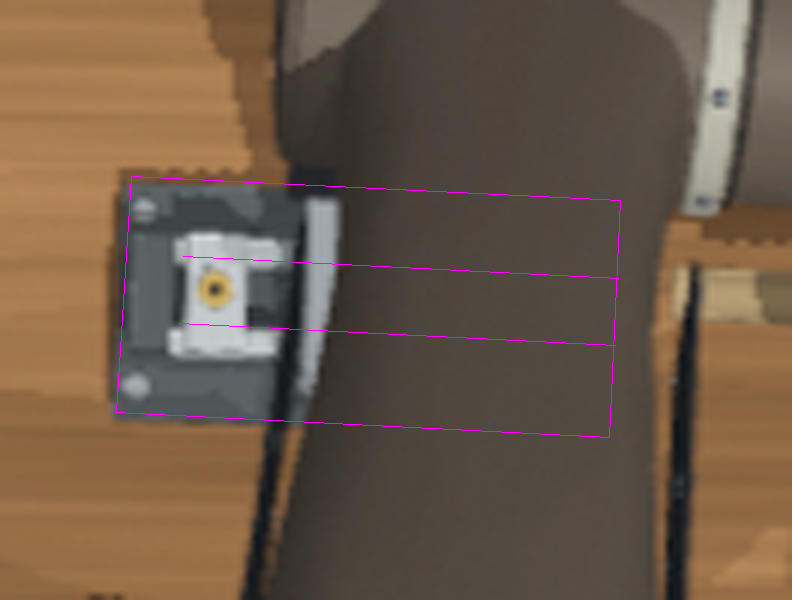

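View pics/scene_o1.png

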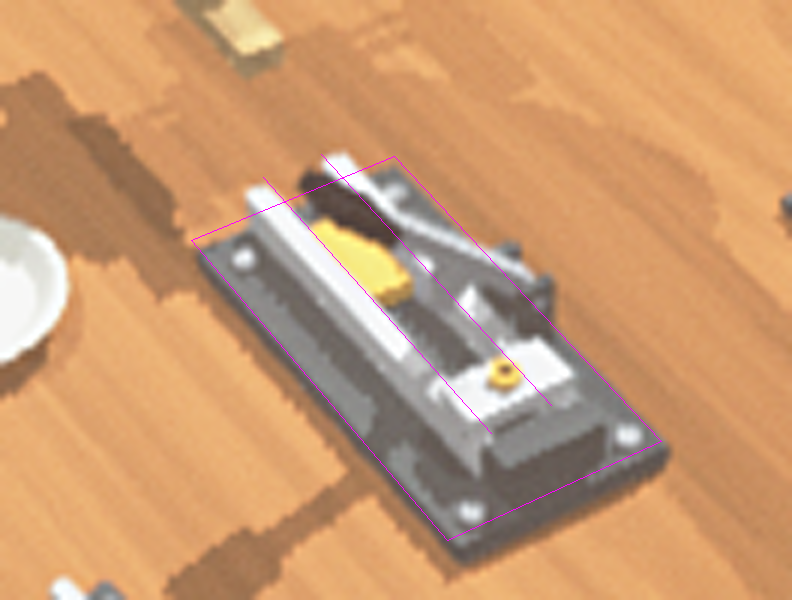

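```bash
cat > f.py <<'E'
from h import *
from scipy.optimize import differential_evolution as DE
from scipy.ndimage import map_coordinates as mc
def seg(A,B,n=40): return np.linspace(A,B,n)
z=.012
plate=[((-.09,-.05,z),(.115,-.05,z)),((.115,-.05,z),(.115,.05,z)),((-.09,.05,z),(.115,.05,z)),((-.09,.05,z),(-.09,-.05,z))]
wall=[((-.09,y,.03),(.06,y,.03)) for y in(-.024,-.014,.014,.024)]
def run(c):
    s=ctrl.snapshot(c); g=cv2.GaussianBlur(cv2.cvtColor(cv2.imread(f"pics/{c}1.png"),cv2.COLOR_BGR2GRAY).astype(np.float32),(0,0),.7)
    gx,gy=cv2.Sobel(g,-1,1,0),cv2.Sobel(g,-1,0,1)
    K,R,t=[np.array(s[k],float) for k in("camera_matrix","R","t")]
    def cost(p):
        a=np.radians(p[2]); M=np.array([[np.cos(a),-np.sin(a),0],[np.sin(a),np.cos(a),0],[0,0,1]]); tot=0
        for A,B in plate+wall:
            P=seg(np.array(A),np.array(B))@M.T+[p[0],p[1],0]; q=P@(K@R).T+K@t; q=q[:,:2]/q[:,2:]
            d=q[-1]-q[0]; n=np.array([-d[1],d[0]])/np.hypot(*d)
            tot+=np.mean(np.minimum(np.abs(mc(gx,q.T[::-1],order=1)*n[0]+mc(gy,q.T[::-1],order=1)*n[1]),150))
        return -tot
    return cost
f={c:run(c) for c in("top","scene")}
b=[(.58,.606),(-.035,-.008),(84,92)]
for n,F in(("top",f["top"]),("scene",f["scene"]),("both",lambda p:f["top"](p)+f["scene"](p))):
    r=DE(F,b,seed=1,maxiter=60,popsize=12); print(n,r.x.round(4),r.fun)
E
python3 f.py
```

```text
top [ 5.92300e-01 -1.68000e-02  8.91512e+01] -816.3926020106885
scene [ 5.94000e-01 -8.00000e-03  8.85565e+01] -811.2975711055649
both [ 5.93000e-01 -1.69000e-02  8.86998e+01] -1558.4687911214667
```

Call:
{"api": "carry_out", "payload": {"deltas": [[[0,0,0.15,-0.001,-1],[0,0,0.278,-0.001,-1],[0,0,0.278,-0.001,-1],[-0.1,0,0.278,-0.001,-1],[-0.15,0,0.278,-0.001,-1]]]}}

```text
clock: 8.95
tool_pos: [0.5881, -0.2179, 0.0439]
orientation: [-180.0, -0.0, -91.6]
force: [0.4, -0.6, -0.3]
opening: 0.0197
gripper_force: 30.0
```

```bash
python3 o.py .5925 -.019 88.5 o2; python3 -c "
from h import *
go((.5868,-.235,.0425),-91.5)"
```

```text
t 9.05 at [ 0.5883 -0.2174  0.0442] [-1.7992e+02 -1.0000e-02 -9.1470e+01] delta [0.088 0.005 0.009] turn 0.0001 -0.03252838914733047 len 0.01775318640821874 j6 0.9937128570426568
```

View pics/scene_o2.png

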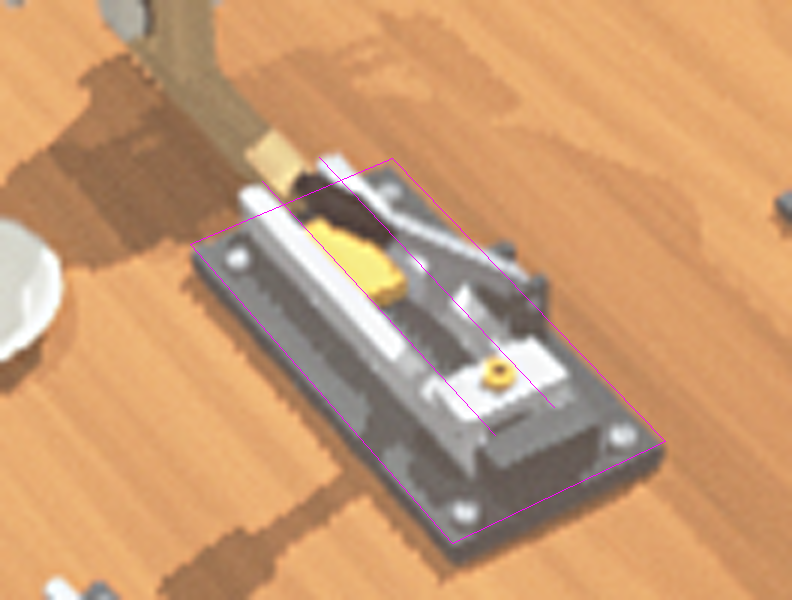

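Call:
{"api": "carry_out", "payload": {"deltas": [[[-0.02,0.004,0.009,0,-1],[-0.08,0.004,0.009,0,-1],[-0.14,0.004,0.009,0,-1],[-0.2,0.004,0.009,0,-1],[-0.25,0.004,0.009,0,-1]]]}}

```text
clock: 9.55
tool_pos: [0.5882, -0.1672, 0.0413]
orientation: [-180.0, -0.0, -91.5]
force: [-0.3, -0.8, -0.7]
opening: 0.0199
gripper_force: 30.0
```

```bash
python3 - <<'E'
from h import *
print(ctrl.get_obs()["force"])
s=ctrl.snapshot("scene")
for d in ctrl.spot_point(s,"blank_center"): print(d["p"],d["centre"],ray(s,d["centre"],.017))
go((.5903,-.095,.0425),-91.5)
E
```

```text
[-0.26466196 -0.79621422 -0.74522804]
0.42 [301.4, 264.7] [ 0.59337533 -0.02432625  0.017     ]
t 9.65 at [ 0.5882 -0.1668  0.0413] [-1.7999e+02  1.0000e-02 -9.1470e+01] delta [-0.359 -0.001 -0.006] turn 0.0001 -0.0278878941072378 len 0.07188237618367165 j6 -3.9059528406512825
```

Call:
{"api": "carry_out", "payload": {"deltas": [[[-0.06,0,-0.004,0,-1],[-0.12,0,-0.004,0,-1],[-0.18,0,-0.004,0,-1],[-0.24,0,-0.004,0,-1],[-0.3,0,-0.004,0,-1]]]}}

```text
clock: 10.15
tool_pos: [0.5897, -0.1073, 0.042]
orientation: [180.0, -0.0, -91.6]
force: [-0.5, -0.3, -1.3]
opening: 0.0196
gripper_force: 30.0
```

Call:
{"api": "carry_out", "payload": {"deltas": [[[-0.01,0,0,0,-1],[-0.02,0,0,0,-1],[-0.03,0,0,0,-1],[-0.035,0,0,0,-1],[-0.04,0,0,0,-1]]]}}

```text
clock: 10.65
tool_pos: [0.5899, -0.1007, 0.042]
orientation: [180.0, -0.0, -91.6]
force: [-0.3, 0.2, -0.5]
opening: 0.0198
gripper_force: 30.0
```

Call:
{"api": "carry_out", "payload": {"deltas": [[[-0.005,0,0,0,-1],[-0.01,0,0,0,-1],[-0.015,0,0,0,-1],[-0.02,0,0,0,-1],[-0.02,0,0,0,-1]]]}}

```text
clock: 11.15
tool_pos: [0.59, -0.0966, 0.042]
orientation: [180.0, -0.0, -91.6]
force: [0.5, -3.0, -0.8]
opening: 0.0197
gripper_force: 30.0
```

Call:
{"api": "carry_out", "payload": {"deltas": [[[-0.005,0,0,0,-1],[-0.01,0,0,0,-1],[-0.015,0,0,0,-1],[-0.015,0,0,0,-1]]]}}

```text
clock: 11.55
tool_pos: [0.59, -0.0961, 0.0426]
orientation: [180.0, -0.2, -91.6]
force: [1.0, -16.4, 2.0]
opening: 0.0196
gripper_force: 30.0
```

Call:
{"api": "carry_out", "payload": {"deltas": [[[0.02,0,0,0,-1],[0.2,0,0,0,-1],[0.45,0,0,0,-1],[0.7,0,0,0,-1],[0.92,0,0,0,-1]]]}}

```text
clock: 12.05
tool_pos: [0.585, -0.2789, 0.0419]
orientation: [-180.0, 0.0, -91.5]
force: [0.5, 0.6, -1.0]
opening: 0.0203
gripper_force: 30.0
```

Call:
{"api": "carry_out", "payload": {"deltas": [[[0,0,0,0,-1],[0,0,0.03,0,-1],[0,0,0.055,0,-1],[0,0,0.064,0,-1],[0,0,0.066,0,-1]]]}}

```text
clock: 12.55
tool_pos: [0.5852, -0.2761, 0.0285]
orientation: [180.0, 0.0, -91.5]
force: [-0.0, 0.7, 0.5]
opening: 0.0198
gripper_force: 30.0
```

```bash
python3 - <<'E'
from h import *
o=ctrl.get_obs(); print(o["force"],o["tool_pos"])
s=ctrl.snapshot("scene"); save(s,"home")
for n,z in (("blank_center",.017),("latch_pad",.12)):
  for d in ctrl.spot_point(s,n): print(n,d["p"],d["centre"],ray(s,d["centre"],z))
for y in(.036,.039,.044): print(proj(s,(.594,y,.017)))
E
python3 o.py .5925 -.0205 88.5 o3
```

```text
[-0.03577246  0.71461328  0.45165793] [ 0.58516256 -0.27606023  0.02848515]
blank_center 0.37 [318.7, 283.3] [0.59509574 0.05327337 0.017     ]
latch_pad 0.78 [378.5, 261.1] [0.50404472 0.15676231 0.12      ]
latch_pad 0.69 [294.9, 247.2] [0.63182006 0.010994   0.12      ]
latch_pad 0.58 [239.7, 344.5] [0.87481182 0.18877108 0.12      ]
[314.99281738 278.9321841 ]
[315.69794534 279.6541105 ]
[316.87720055 280.86145941]
```

View pics/scene_o3.png

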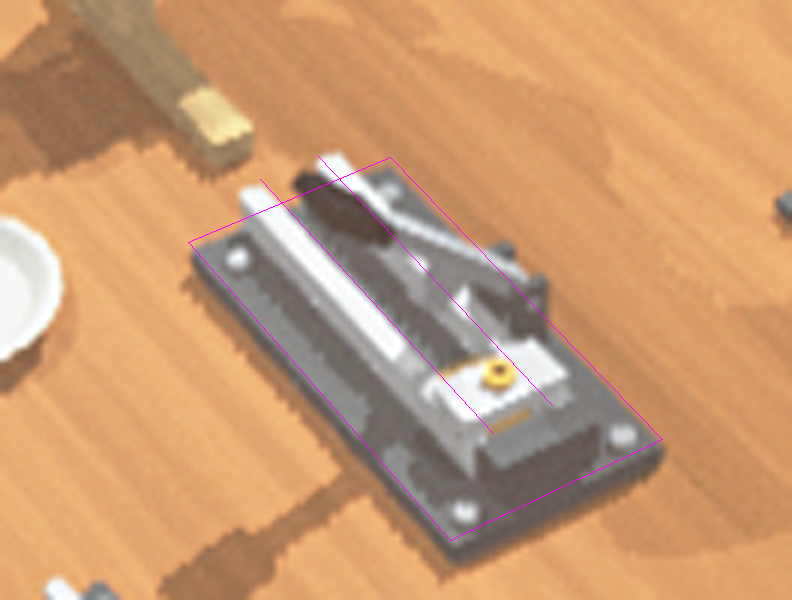

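Call:
{"api": "carry_out", "payload": {"deltas": [[[0,0,0,0,1],[0,0,0,0,1],[0,0,0,0,1],[0,0,0,0,1],[0,0,0,0,1]]]}}

```text
clock: 13.3
tool_pos: [0.5851, -0.2774, 0.0288]
orientation: [-180.0, -0.0, -91.6]
force: [0.2, -0.0, -0.5]
opening: 0.0546
gripper_force: 0.0
```

Call:
{"api": "carry_out", "payload": {"deltas": [[[0,0,0,0,1],[0,0,-0.2,0,1],[0,0,-0.45,0,1],[0,0,-0.7,0,1],[0,0,-0.9,0,1]]]}}

```text
clock: 13.8
tool_pos: [0.5854, -0.2777, 0.2122]
orientation: [-179.9, -0.0, -91.6]
force: [0.9, -0.4, -0.5]
opening: 0.0867
gripper_force: 0.0
```

Call:
{"api": "carry_out", "payload": {"deltas": [[[-0.75,-0.2,0,-0.11,-1],[-0.75,-0.2,0,-0.11,-1],[-0.75,-0.2,0,-0.11,-1],[-0.75,-0.2,0,-0.11,-1],[-0.75,-0.2,0,-0.11,-1]]]}}

```text
clock: 14.3
tool_pos: [0.6297, -0.1263, 0.2088]
orientation: [-180.0, 0.0, -51.5]
force: [-0.5, -0.1, 0.6]
opening: 0.0532
gripper_force: 0.0
```

```bash
python3 - <<'E'
from h import *
go((.633,.0055,.19),-1.5)
E
```

```text
t 14.3 at [ 0.6297 -0.1263  0.2088] [-179.99    0.    -51.46] delta [-0.505 -0.424  0.094] turn -0.1388 49.960049678743246 len 0.13314917823300362 j6 32.51252453230718
```

Call:
{"api": "carry_out", "payload": {"deltas": [[[-0.5,-0.42,0,-0.12,-1],[-0.5,-0.42,0,-0.12,-1],[-0.5,-0.42,0,-0.12,-1],[-0.5,-0.42,0,-0.12,-1],[-0.5,-0.42,0,-0.12,-1]]]}}

```text
clock: 14.8
tool_pos: [0.6336, 0.0034, 0.2087]
orientation: [-180.0, 0.0, -8.5]
force: [0.5, -0.5, -1.4]
opening: 0.013
gripper_force: 0.0
```

Call:
{"api": "carry_out", "payload": {"deltas": [[[0,0,0,-0.02,-1],[0,0,0,-0.02,-1],[0,0,0,-0.02,-1],[0,0,0,-0.02,-1]]]}}

```text
clock: 15.2
tool_pos: [0.6337, 0.0018, 0.2088]
orientation: [180.0, 0.0, -2.0]
force: [0.4, -0.4, -0.3]
opening: 0.0004
gripper_force: 0.0
```

```bash
python3 - <<'E'
from h import *
s=ctrl.snapshot("wrist"); save(s,"pad")
for n,z in (("latch_pad",.12),("latch_hinge",.04)):
  for d in ctrl.spot_point(s,n): print(n,d["p"],d["centre"],ray(s,d["centre"],z))
go((.633,.0055,.17),-1.5)
for c in ("top","scene"):
  s=ctrl.snapshot(c)
  for d in ctrl.spot_point(s,"stick_grip"): print(c,d["p"],ray(s,d["centre"],.048))
E
```

```text
latch_pad 0.87 [316.8, 246.4] [0.630216   0.00459836 0.12      ]
latch_hinge 0.82 [176.9, 52.7] [0.76456687 0.10876873 0.04      ]
t 15.35 at [0.6337 0.0019 0.2088] [180.    -0.    -1.88] delta [-0.004 -0.018  0.194] turn -0.0011 0.38351590947385716 len 0.03896929745415877 j6 70.33022070139762
top 0.97 [ 0.37534033 -0.49128299  0.048     ]
top 0.83 [ 0.32406659 -0.28948594  0.048     ]
top 0.8 [ 0.59321033 -0.271089    0.048     ]
scene 0.93 [ 0.32702342 -0.27853956  0.048     ]
scene 0.61 [ 0.3996387  -0.49487455  0.048     ]
scene 0.58 [ 0.57791712 -0.28075894  0.048     ]
```

View pics/pad.png

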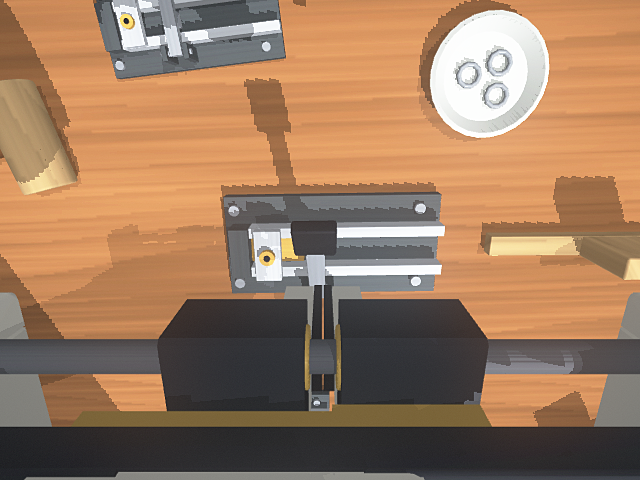

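Call:
{"api": "carry_out", "payload": {"deltas": [[[0,-0.017,0.15,0,-1],[0,-0.017,0.3,0,-1],[0.005,-0.017,0.4,0,-1],[0.02,-0.017,0.475,0,-1],[0.05,-0.017,0.52,0,-1]]]}}

```text
clock: 16.05
tool_pos: [0.6436, 0.005, 0.1037]
orientation: [180.0, 0.1, -1.8]
force: [-1.1, 0.3, 0.6]
opening: 0.0004
gripper_force: 0.4
```

Call:
{"api": "carry_out", "payload": {"deltas": [[[0.034,0,0.04,0,-1],[0.06,0,0.09,0,-1],[0.08,0,0.139,0,-1],[0.093,0,0.18,0,-1],[0.102,0,0.218,0,-1]]]}}

```text
clock: 16.55
tool_pos: [0.6648, 0.0045, 0.0606]
orientation: [-180.0, -0.0, -1.8]
force: [0.5, 1.2, 0.1]
opening: 0.0006
gripper_force: 0.3
```

Call:
{"api": "carry_out", "payload": {"deltas": [[[0.005,0,0.03,0,-1],[0.01,0,0.06,0,-1],[0.01,0,0.08,0,-1],[0.01,0,0.083,0,-1],[0.01,0,0.083,0,-1]]]}}

```text
clock: 17.05
tool_pos: [0.6662, 0.0043, 0.0453]
orientation: [180.0, -0.0, -1.8]
force: [-1.3, 0.1, 4.6]
opening: 0.0004
gripper_force: 2.3
```

Call:
{"api": "carry_out", "payload": {"deltas": [[[0,0,0.005,0,-1],[0,0,0.01,0,-1],[0,0,0.01,0,-1]]]}}

```text
clock: 17.35
tool_pos: [0.6662, 0.0043, 0.0449]
orientation: [180.0, -0.1, -1.8]
force: [-6.5, 0.9, 16.1]
opening: 0.0006
gripper_force: 8.0
```

Call:
{"api": "carry_out", "payload": {"deltas": [[[0,0,-0.05,0,-1],[0,0,-0.25,0,-1],[0,0,-0.5,0,-1],[0,0,-0.7,0,-1],[0,0,-0.7,0,-1]]]}}

```text
clock: 17.85
tool_pos: [0.6697, 0.0047, 0.1902]
orientation: [-179.9, -0.6, -1.7]
force: [0.0, -0.5, -0.2]
opening: 0.0005
gripper_force: 0.0
```

```bash
python3 o.py .5925 -.0205 88.5 o4; python3 - <<'E'
from h import *
s=ctrl.snapshot("wrist")
for n,z in (("latch_pad",.045),("blank_center",.017),("stick_grip",.048)):
  for d in ctrl.spot_point(s,n): print(n,d["p"],d["centre"],ray(s,d["centre"],z))
E
```

```text
latch_pad 0.66 [320.0, 222.1] [0.66645971 0.00550436 0.045     ]
blank_center 0.61 [280.0, 288.9] [0.5956043  0.04518838 0.017     ]
```

View pics/scene_o4.png

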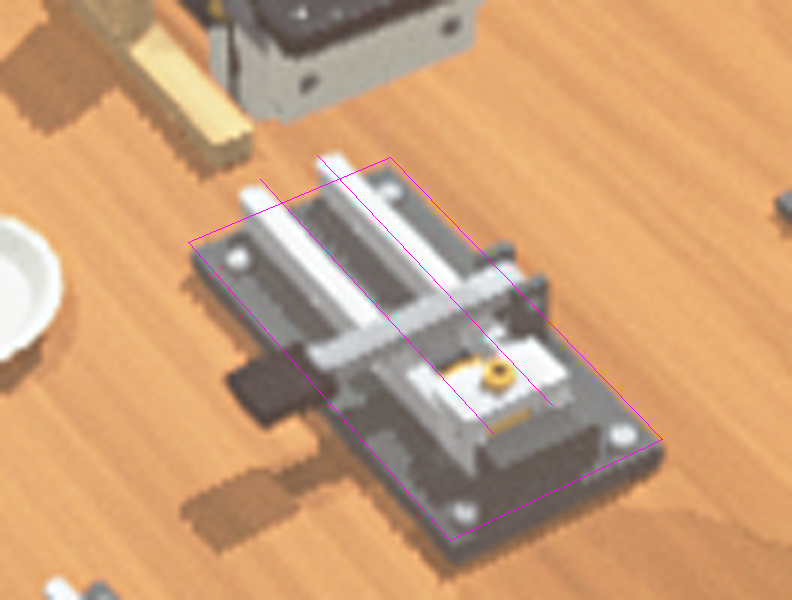

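The latch lever lies level across the channel, with its pad at about (280,380). The blank is under the bridge, and the stick is clear on the bench with its nose at about (230,145).

```bash
python3 -c "
from h import *
print(ctrl.close_job())"
```

```text
the job is handed in; nothing more can be done
None
```

I handed the job in at about 18 s. By the camera and force readings, the blank is home against the stop, the stick is down clear of the jig and the latch is fully closed; the hand-in returned no verdict.

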